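Shut and lock the open pipe strainer

TASK

One of the two pipe strainers on the shop counter has been left with its lid up. Push that lid fully shut, then turn its black lock collar clockwise until the collar's pointer is in line with the square locked mark on the flange (it can be turned too far). The other strainer is already locked: leave it, and the things lying around, as they are.

Things in the scene. Friction and masses are not known exactly. Their poses are not given: they have to be found in the camera images.
- strainer_a: one of two identical grey pipe strainers fixed to the counter: a round pot on a 170 x 170 x 12 mm plywood foot, with pipe stubs to its +y and -y sides and a flange 180 mm across whose top is 87 mm above the counter. Origin: centre of the foot's underside, on the pot's axis; z up, x from the lid's hinge towards the lid's free end
- locked_mark_a (a point): the locked mark of strainer_a: a raised 16 mm square block on the flange, top 103 mm above the counter, 83 mm from the pot's axis, 60 degrees from the strainer's +x towards its +y. This point is the centre of its top. (A thin round stud, 10 mm across, on the flange at 150 degrees is the open mark)
- lid_a (a joint): angle of strainer_a's white lid: 0 is fully shut and level, up to 1.5 is open (stands up over the hinge). Its stiff hinge lies along the strainer's y axis, 88 mm from the pot's axis on the -x side, 90 mm above the counter. The lid disc is 128 mm across, its underside on the hinge's level, 10 mm thick; it stays where it is left
- lip_a (a point): point on the outer (upper) face of the lip at the free end of lid_a, 188 mm from the hinge; the lip is 50 mm wide, 10 mm thick, and ends 203 mm from the hinge
- collar_a (a joint): turn of the black lock collar that is captive on top of lid_a (124 mm across, 14 mm thick, centred on the lid disc), clockwise seen from above as it grows: at 0 its pointer tooth is at the open mark, at 1.571 exactly at the locked mark; it can be turned past it, to 2.1. Friction keeps it where it is left
- pointer_a (a point): outer end, top face, of the pointer: a tooth 14 mm wide on the rim of collar_a, 74 mm from the collar's axis, beside one of its two wings
- wing_a (a point): centre of the top edge of the wing beside the pointer of collar_a: an upright plate, 32 mm radially (30 to 62 mm from the axis), 12 mm thick, rising 32 mm above the collar's ring, to 146 mm above the counter when the lid is shut. An equal wing without a pointer stands across the collar from it
- strainer_b: one of two identical grey pipe strainers fixed to the counter: a round pot on a 170 x 170 x 12 mm plywood foot, with pipe stubs to its +y and -y sides and a flange 180 mm across whose top is 87 mm above the counter. Origin: centre of the foot's underside, on the pot's axis; z up, x from the lid's hinge towards the lid's free end
- locked_mark_b (a point): the locked mark of strainer_b: a raised 16 mm square block on the flange, top 103 mm above the counter, 83 mm from the pot's axis, 60 degrees from the strainer's +x towards its +y. This point is the centre of its top. (A thin round stud, 10 mm across, on the flange at 150 degrees is the open mark)
- lid_b (a joint): angle of strainer_b's white lid: 0 is fully shut and level, up to 1.5 is open (stands up over the hinge). Its stiff hinge lies along the strainer's y axis, 88 mm from the pot's axis on the -x side, 90 mm above the counter. The lid disc is 128 mm across, its underside on the hinge's level, 10 mm thick; it stays where it is left
- lip_b (a point): point on the outer (upper) face of the lip at the free end of lid_b, 188 mm from the hinge; the lip is 50 mm wide, 10 mm thick, and ends 203 mm from the hinge
- collar_b (a joint): turn of the black lock collar that is captive on top of lid_b (124 mm across, 14 mm thick, centred on the lid disc), clockwise seen from above as it grows: at 0 its pointer tooth is at the open mark, at 1.571 exactly at the locked mark; it can be turned past it, to 2.1. Friction keeps it where it is left
- pointer_b (a point): outer end, top face, of the pointer: a tooth 14 mm wide on the rim of collar_b, 74 mm from the collar's axis, beside one of its two wings
- wing_b (a point): centre of the top edge of the wing beside the pointer of collar_b: an upright plate, 32 mm radially (30 to 62 mm from the axis), 12 mm thick, rising 32 mm above the collar's ring, to 146 mm above the counter when the lid is shut. An equal wing without a pointer stands across the collar from it
- bulb_carton: loose cardboard carton 75 x 75 x 110 mm, origin under its centre; leave alone
- paper_cup: loose paper cup, 72 mm across, 85 mm tall, origin under its centre; leave alone
- tape_roll: loose roll of tape lying flat, 110 mm across, 48 mm tall, origin under its centre; leave alone
- caulking_gun: loose yellow caulking gun lying along its x axis, 320 mm long, 44 mm tall, origin under the middle of its cradle; leave alone

How it is judged (in metres and radians):
On the way, in this order (a step that is already met when the one before it is completed fails the run):
1. the open lid is fully shut (value of joint lid_a below 0.05 rad), for 0.2 s.
2. with the lid shut, the collar's pointer is at the locked mark (value of joint lid_a below 0.05 rad and value of joint collar_a between 1.491 and 1.651 rad), for 0.2 s.
At the end, for the whole second after the job is handed in: Both lids are shut (within 0.05 rad) and both collars stand at their locked marks (1.571 within 0.08 rad, about 6 mm at the pointer), at rest; carton, cup, tape roll and caulking gun are within 20 mm of where they began (all of step 2 and velocity of joint collar_a between -0.05 and 0.05 rad/s and value of joint lid_b below 0.05 rad and value of joint collar_b between 1.491 and 1.651 rad and distance of each of bulb_carton, paper_cup, tape_roll, caulking_gun from where it was at the start of the episode below 0.02 m); the robot touches nothing.
It fails at once if the locked strainer is opened, or its collar turned off its mark (not (value of joint lid_b below 0.05 rad) or not (value of joint collar_b above 1.491 rad) or not (value of joint collar_b below 1.651 rad)).
It fails at once if a bystander is moved by 20 mm or more (distance of any of bulb_carton, paper_cup, tape_roll, caulking_gun from where it was at the start of the episode above 0.02 m).
It also fails if it takes over 45 s, if anything falls off the work surface, if the arm or the gripper's body presses on something with over 40 N, if the wrist force passes 120 N, or if a joint passes its speed limit or range.

ROBOT

A 6-joint arm with a two-finger parallel gripper is mounted at the origin on the work surface. World frame = base frame: x ahead of the robot, y to its left, z up, the work surface at z = 0. Lengths are in m, angles in degrees, forces in N, time in s.
With the tool pointing down it reaches from about 0.425 to 0.95 m from the base axis. Payload 14.7 kg.
Tool frame: the origin (TCP) lies at the very end of the fingers, on their centre line; the grasp point (between the pads) lies 19 mm behind it (arm.grip_point_offset is the z of the grasp point in the tool frame, in m); z points along the fingers, y is the line along which they close (so a half turn about z gives the same grasp; the last joint's range is limited). The gripper opens to 85 mm and grips with 20 to 120 N. Pads are 22 mm wide; open, the fingers measure 114 mm over their backs; the gripper's body (76 mm by 85 mm) begins 54 mm behind the grasp point. The pads swing forward as they close: fully open they stand 13 mm farther back than shut.
Start: joints at [-70.279, 27.513, 91.461, -0, 61.026, -2.67], TCP at [0.248, -0.601, 0.231] pointing down, gripper open.
Joint ranges: [-157.49, 157.49], [-46.99, 117.5], [13.45, 153.17], [-89.5, 269.5], [5.16, 153.95], [-167.48, 167.48]. Speed limits (degrees/s): [108.29, 108.29, 136.94, 172.46, 172.46, 172.46].

INTERFACE

Orientations are given as a 3x3 rotation matrix whose columns are the frame's x, y, z axes.
In Python, from station import arm gives the robot as it stands.
- The arm moves only by the tool play_rows, never from a script. Its argument "motion" is one flat list of numbers, 4 for each row, row after row: the shift along the tool's x, y, z as a fraction of full scale, then the turn about the tool's z as a fraction of full scale. In form: [dx, dy, dz, twist, dx, dy, dz, twist, ...]. A call has 1 to 8 rows; each row shifts and turns the commanded pose from where the row before left it, along the tool's axes as they then stand; what a row does not reach is not made up. Full scale, the value 1, is 0.3 m for a shift and 2 pi rad for a turn. A row lasts 1/12 s, in which the tool goes at most 41.7 mm and 7.16 degrees, less where a joint would pass 70% of its speed; a pose out of reach is approached as far as the arm can. A call with a number of a shift or a turn outside -1 to 1 is refused whole. A call with a gripper value outside its range is refused whole. "claw" is the closure, from -1 (fully open) to 1 (shut), set as the call begins (left out, the last holds). The fingers move at their own pace and stop on an object; "force" is the grip in N (left out, the last holds). Time passes only in rows, so rows that do not move let the fingers close. It gives the time, the measured TCP pose, the force, the opening and the grip force at its end, in the units of the state.
- arm.get_obs(): the state, without advancing time (a new reading comes with each control period).
- arm.snapshot(name): name is "scene" or "top" or "wrist"; returns the picture (400x640x3 uint8, red, green, blue); there is no depth.
- arm.get_calibration(name): a dict with "fov_y" (degrees; the focal length in pixels is half the picture's height over the tangent of half this angle, whatever the lens; pixels are square), "cx", "cy" (the principal point, pixels), "xyz" and "rotation" of the camera in the world; the wrist camera has in their place "T_tool_cam" (4x4, takes a point from camera to tool coordinates, whose origin is the TCP and whose axes are the flange's). Camera axes: x right, y up, looking along -z (the intrinsics and any distortion apply to the point x, -y, -z); pixel columns grow to the right and rows downward; lengths in m; the calibration is good to about 2 mm. A picture is of the moment at which its call begins: read the wrist's pose just before it. get_calibration takes no time and is no camera call.
- arm.close_job(): hands the job in; it is judged then, once.
The state is a dict: "t": time; "joints": joint angles; "qd": joint speeds; "effort": joint torques, N m; "eef_pos": TCP position; "ee_rot": TCP orientation; "wrist_force": force on the tool from outside, world axes, zero at the start; "ft_torque": the same for the moment, N m; "finger_gap": finger opening in m; "finger_force": force on a finger pad.
Only numpy, scipy, OpenCV 4.12 (cv2) and the standard library are available. Lean on these libraries where they do the work, as an engineer would, in place of code of your own. Each camera call takes 0.05 s, during which the arm holds its last target. There are 200 camera calls.

## Working session

There is one attempt and no reset: what is moved stays moved. The work goes in short steps, Python scripts to look and compute and a tool call to move; the robot and the scene stay as the last step left them, time stands still between calls to the robot, and variables do not carry over. Pictures are saved under pics/ and viewed, at most 10 in all, crops included, and the job is handed in when it is done.

Besides the shell and the picture viewer there is one more tool, called after "Request:" by a JSON object that holds its "fn" and its "kwargs", one argument or row to a line. play_rows: Moves the arm, as the interface text tells. Its arguments: {"type":"object","properties":{"motion":{"type":"array"},"claw":{"type":"number"},"force":{"type":"number"}},"required":["motion"]}

```bash
mkdir -p pics; ls
python3 - <<'E'
from station import arm
import cv2
for n in("scene","top"):
    im=arm.snapshot(n); cv2.imwrite(f"pics/{n}0.png",im[:,:,::-1]); print(arm.get_calibration(n))
print(arm.get_calibration("wrist"))
o=arm.get_obs();print(o)
E
```

```text
pics
{'fov_y': 42.33096249205124, 'cx': 323.1570601010965, 'cy': 200.567447456253, 'xyz': array([ 1.51612047, -0.0388191 ,  1.65647444]), 'rotation': array([[ 0.02527536, -0.85977386,  0.51004909],
       [ 0.99966322,  0.01873582, -0.01795567],
       [ 0.00588163,  0.51033115,  0.85995786]])}
{'fov_y': 47.47311278429223, 'cx': 319.36242504973956, 'cy': 215.90681306246185, 'xyz': array([ 0.46642552, -0.02033986,  1.69705052]), 'rotation': array([[ 2.87990104e-02,  9.96382404e-01, -7.99545032e-02],
       [-9.99583791e-01,  2.88420494e-02, -6.16769569e-04],
       [ 1.69151338e-03,  7.99389878e-02,  9.96798323e-01]])}
{'fov_y': 64.52321950633446, 'cx': 315.3256013994707, 'cy': 201.26381761194037, 'T_tool_cam': array([[ 2.52466092e-04,  9.58923644e-01,  2.83664204e-01,
         7.13658826e-02],
       [ 9.99999917e-01, -1.51128934e-04, -3.79127721e-04,
        -1.66398587e-04],
       [-3.20684667e-04,  2.83664276e-01, -9.58923603e-01,
        -1.41469228e-01],
       [ 0.00000000e+00,  0.00000000e+00,  0.00000000e+00,
         1.00000000e+00]])}
{'t': 0.1, 'joints': array([-7.02800853e+01,  2.75469814e+01,  9.14884662e+01,  7.27978717e-04,
        6.10269162e+01, -2.67080497e+00]), 'qd': array([-0.12935877, -0.08701019, -0.05546813, -0.07467993, -0.0273953 ,
        0.02064214]), 'effort': array([ 2.33876075e-03, -9.52259803e+01, -4.31041074e+01,  3.71830788e-05,
        5.12219194e-03, -7.96343284e-05]), 'eef_pos': array([ 0.24749262, -0.60065314,  0.23073931]), 'ee_rot': array([[ 9.24610102e-01,  3.80914731e-01, -3.56805353e-04],
       [ 3.80914893e-01, -9.24609532e-01,  1.02837071e-03],
       [ 6.18159215e-05, -1.08675442e-03, -9.99999408e-01]]), 'wrist_force': array([ 0.19797077,  0.48208965, -0.00535082]), 'ft_torque': array([ 0.01989053,  0.02796956, -0.03474453]), 'finger_force': 0.0, 'finger_gap': 0.08524088692272885}
```

View pics/scene0.png

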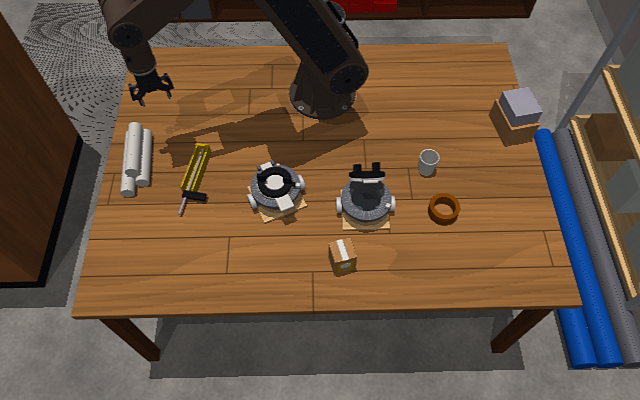

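View pics/top0.png

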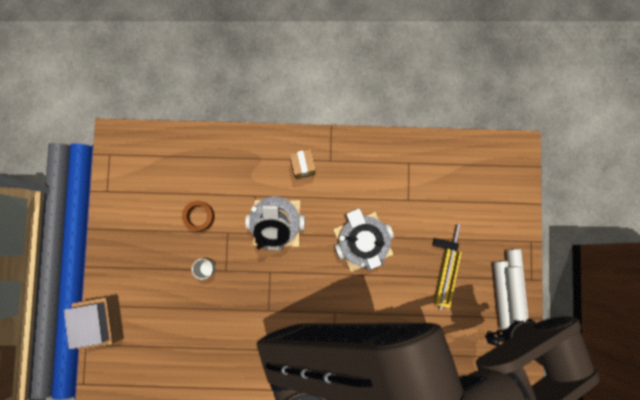

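The scene view shows the open strainer at (366,205), with its lid up on the robot's side. The top view shows it at (275,222). The locked one is at (275,190) in the scene view and (365,240) in the top view. The carton, cup, tape and gun are all clear of it.

```bash
cat > h.py <<'E'
import numpy as np, cv2
from station import arm
def cam(n,obs=None):
    c=arm.get_calibration(n); f=200/np.tan(np.radians(c["fov_y"]/2))
    if n=="wrist":
        o=obs or arm.get_obs(); T=c["T_tool_cam"]; R=o["ee_rot"]@T[:3,:3]; p=o["eef_pos"]+o["ee_rot"]@T[:3,3]
    else: R,p=c["rotation"],c["xyz"]
    return f,c["cx"],c["cy"],np.array(R),np.array(p)
def ray(C,u,v):
    f,cx,cy,R,p=C; d=R@np.array([(u-cx)/f,-(v-cy)/f,-1]); return p,d/np.linalg.norm(d)
def onz(C,u,v,z):
    p,d=ray(C,u,v); return p+d*(z-p[2])/d[2]
def proj(C,P):
    f,cx,cy,R,p=C; q=R.T@(np.array(P)-p); return cx-f*q[0]/q[2], cy+f*q[1]/q[2]
def tri(*rs):
    A=0;b=0
    for p,d in rs:
        M=np.eye(3)-np.outer(d,d); A=A+M; b=b+M@p
    return np.linalg.solve(A,b)
E
python3 - <<'E'
from h import *
a=cv2.imread("pics/scene0.png")[140:260,310:420]; b=cv2.imread("pics/top0.png")[180:270,225:325]
a=cv2.resize(a,(400,436),interpolation=cv2.INTER_CUBIC);b=cv2.resize(b,(400,360),interpolation=cv2.INTER_CUBIC)
out=np.zeros((436,800,3),np.uint8);out[:,:400]=a;out[:360,400:]=b;cv2.imwrite("pics/c1.png",out)
t=cam("top");s=cam("scene")
for u,v in[(275,222),(366,240)]:print(onz(t,u,v,.087))
for u,v in[(203,268),(198,216),(303,164),(450,275)]:print(onz(t,u,v,.04))
print(onz(s,366,202,.087))
E
```

```text
[0.56934452 0.13731601 0.087     ]
[ 0.51488927 -0.18668933  0.087     ]
[0.39803849 0.39631137 0.04      ]
[0.58616958 0.42385984 0.04      ]
[0.78958743 0.04654483 0.04      ]
[ 0.39856154 -0.4980781   0.04      ]
[0.59442211 0.14497744 0.087     ]
```

View pics/c1.png

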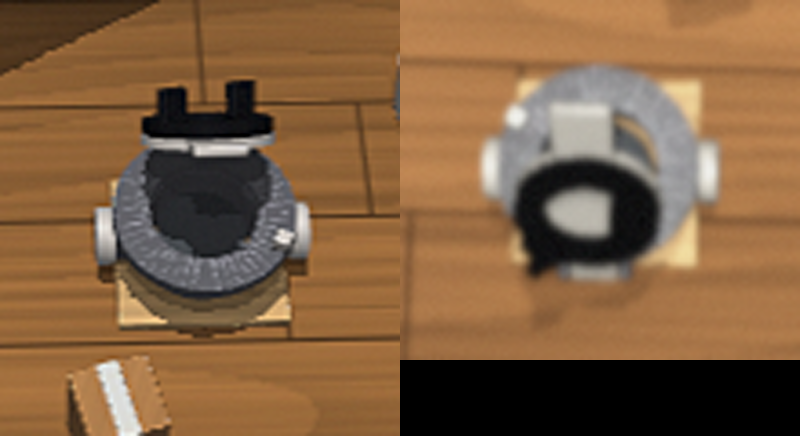

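Request:
{"fn": "play_rows", "kwargs": {
  "motion": [0.1,-0.055,-0.07,0,0.1,-0.055,-0.07,0,0.1,-0.055,-0.07,0,0.1,-0.055,-0.07,0,0.1,-0.055,-0.07,0,0.1,-0.055,-0.07,0,0.1,-0.055,-0.07,0,0.1,-0.055,-0.07,0],
  "claw": 1
}}

```text
t: 0.77
eef_pos: [0.4198, -0.3859, 0.4002]
ee_rot: [[0.925, 0.381, -0.0], [0.381, -0.925, 0.0], [-0.0, -0.0, -1.0]]
wrist_force: [0.2, -0.5, -0.5]
finger_gap: 0.0
finger_force: 0.0
```

Request:
{"fn": "play_rows", "kwargs": {
  "motion": [0,0,0,-0.0194,0,0,0,-0.0194,0,0,0,-0.0194,0,0,0,-0.0194,0,0,0,-0.0194,0,0,0,-0.0194,0,0,0,-0.0194,0,0,0,-0.0194]
}}

```text
t: 1.43
eef_pos: [0.4191, -0.3873, 0.399]
ee_rot: [[0.197, 0.98, -0.001], [0.98, -0.197, 0.001], [0.0, -0.001, -1.0]]
wrist_force: [-1.0, 0.3, 0.0]
finger_gap: -0.0002
finger_force: 0.0
```

Request:
{"fn": "play_rows", "kwargs": {
  "motion": [0.134,0,-0.005,0,0.134,0,-0.005,0,0.134,0,-0.005,0,0.134,0,-0.005,0,0.134,0,-0.005,0,0.134,0,-0.005,0,0.134,0,-0.005,0,0.134,0,-0.005,0]
}}

```text
t: 2.1
eef_pos: [0.4844, -0.0707, 0.4113]
ee_rot: [[0.204, 0.979, -0.0], [0.979, -0.204, 0.0], [0.0, -0.0, -1.0]]
wrist_force: [1.5, -1.2, 1.1]
finger_gap: 0.0001
finger_force: 0.0
```

Request:
{"fn": "play_rows", "kwargs": {
  "motion": [0.134,0,-0.005,0,0.134,0,-0.005,0,0.134,0,-0.005,0,0.134,0,-0.005,0,0.134,0,-0.005,0,0.134,0,-0.005,0,0,0,0,-0.0178,0,0,0,0]
}}

```text
t: 2.77
eef_pos: [0.5336, 0.1655, 0.4196]
ee_rot: [[0.084, 0.996, -0.001], [0.996, -0.084, -0.0], [-0.0, -0.001, -1.0]]
wrist_force: [-1.0, -0.8, -0.7]
finger_gap: 0.0003
finger_force: 0.0
```

Run:
```python
from h import *
o=arm.get_obs(); np.save("o1.npy",o,allow_pickle=True); im=arm.snapshot("wrist"); cv2.imwrite("pics/w1.png",im[:,:,::-1]); print(o["eef_pos"],np.degrees(np.arctan2(o["ee_rot"][1,0],o["ee_rot"][0,0])))
```

```text
[0.53355754 0.16550495 0.41960879] 85.18793708108744
```

View pics/w1.png

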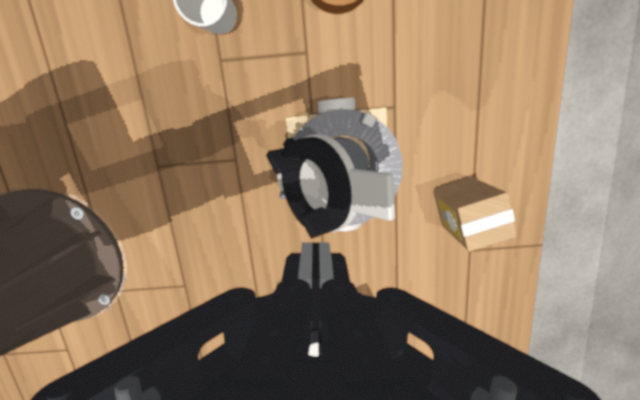

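The wrist view shows image right as world +x and image up as +y. The locked mark is at (370,118), the lip near (372,195), the collar at about (315,190) and the fingers at (317,260). I'll zoom in on it and compute positions.

Run:
```python
from h import *
im=cv2.imread("pics/w1.png"); cv2.imwrite("pics/c2.png",cv2.resize(im[90:245,255:415],(620,600),interpolation=cv2.INTER_CUBIC))
w=cam("wrist");t=cam("top");s=cam("scene")
print("mark",tri(ray(w,370,118),ray(t,253.7,209.2),ray(s,387.8,205.2)),onz(w,370,118,.103),onz(t,253.7,209.2,.103),onz(s,387.8,205.2,.103))
q=[(520,80),(700,80),(697,264),(515,262)]
P=[onz(t,(u-400)/4+225-.4,v/4+180-.4,.012) for u,v in q]
print(np.round(P,3)); print("foot c",np.mean(P,0))
e=P[1]-P[0];print("yaw",np.degrees(np.arctan2(e[0],-e[1])), np.degrees(np.arctan2(*( (P[1]-P[2])[[1,0]]))))
```

```text
mark [0.61373549 0.21567902 0.0957894 ] [0.61374626 0.21460928 0.103     ] [0.61126935 0.21231906 0.103     ] [0.61839232 0.2181543  0.103     ]
[[0.656 0.224 0.012]
 [0.66  0.056 0.012]
 [0.489 0.053 0.012]
 [0.486 0.222 0.012]]
foot c [0.57288766 0.13865958 0.012     ]
yaw 1.661571764851545 0.9208948140213171
```

View pics/c2.png

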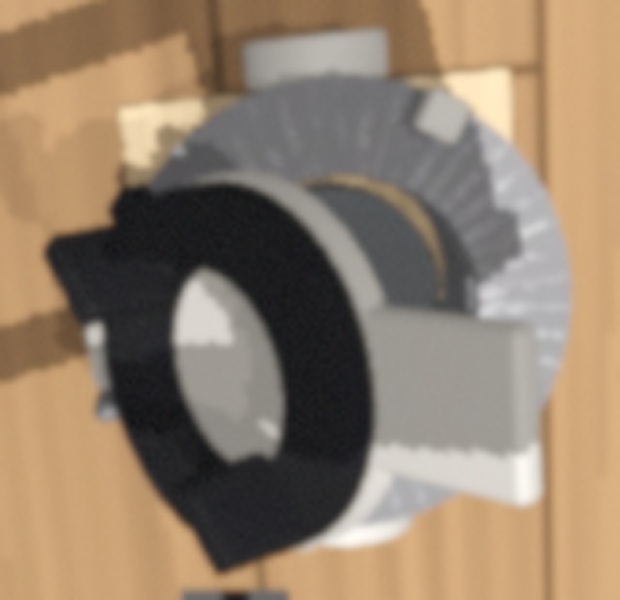

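Run:
```python
from h import *
w=cam("wrist")
g=lambda u,v:(u/3.873+255,v/3.873+90)
a=g(515,322);b=g(515,503)
# depth along axis so that the separation is 50 mm; and constrain to radius 203 from hinge
pa,da=ray(w,*a);pb,db=ray(w,*b)
for z in(.2,.22,.24,.26,.28):
    A=onz(w,*a,z);B=onz(w,*b,z);m=(A+B)/2;h=np.array([.573-.088,.139,.09]);d=m-h
    print(z,A,B,np.linalg.norm(A-B),"r",np.hypot(d[0],d[2]),"th",np.degrees(np.arctan2(d[2],d[0])))
```

```text
0.2 [0.61612881 0.15539855 0.2       ] [0.61462111 0.09784513 0.2       ] 0.05757316591623469 r 0.17058027828574784 th 40.15500454126319
0.22 [0.61188355 0.15985303 0.22      ] [0.61045934 0.10548688 0.22      ] 0.05438480619382611 r 0.18116079408059102 th 45.856238150012686
0.24 [0.60763828 0.16430751 0.24      ] [0.60629757 0.11312862 0.24      ] 0.051196446471417544 r 0.19332918674913432 th 50.88476750052861
0.26 [0.60339301 0.16876199 0.26      ] [0.6021358  0.12077036 0.26      ] 0.048008086749008985 r 0.20680535474585088 th 55.28842376247425
0.28 [0.59914774 0.17321647 0.28      ] [0.59797402 0.12841211 0.28      ] 0.044819727026600434 r 0.22135056859953403 th 59.13370936507517
```

Request:
{"fn": "play_rows", "kwargs": {
  "motion": [-0.014,0.029,0.103,0,-0.014,0.029,0.103,0,-0.014,0.029,0.103,0,-0.014,0.029,0.103,0,-0.014,0.029,0.103,0,0,0,0,0]
}}

```text
t: 3.32
eef_pos: [0.5731, 0.1357, 0.2603]
ee_rot: [[0.098, 0.995, -0.008], [0.995, -0.098, -0.002], [-0.003, -0.007, -1.0]]
wrist_force: [-2.2, -0.1, -1.7]
finger_gap: -0.0003
finger_force: 0.0
```

Request:
{"fn": "play_rows", "kwargs": {
  "motion": [0.003,0.025,0.048,0,0.002,0.025,0.049,0,0.003,0.025,0.02,0,0.002,0.025,0.02,0,0.003,0.027,0.025,0,0.002,0.026,0.025,0]
}}

```text
t: 3.82
eef_pos: [0.6224, 0.1391, 0.2097]
ee_rot: [[0.093, 0.996, 0.001], [0.996, -0.093, 0.0], [0.0, 0.001, -1.0]]
wrist_force: [-1.2, -0.3, 0.4]
finger_gap: -0.0001
finger_force: 0.7
```

Request:
{"fn": "play_rows", "kwargs": {
  "motion": [0.002,0.022,0.03,0,0.002,0.021,0.03,0,0.002,0.019,0.031,0,0.002,0.018,0.032,0,0.001,0.015,0.033,0,0.001,0.015,0.034,0]
}}

```text
t: 4.32
eef_pos: [0.6547, 0.1388, 0.1516]
ee_rot: [[0.093, 0.996, -0.0], [0.996, -0.093, 0.0], [-0.0, -0.0, -1.0]]
wrist_force: [-1.8, 0.9, 1.7]
finger_gap: -0.0002
finger_force: 0.6
```

Run:
```python
from h import *
a=arm.snapshot("scene")[120:280,280:440,::-1];b=arm.snapshot("wrist")[:,:,::-1]
cv2.imwrite("pics/w2.png",np.hstack([cv2.resize(a,(400,400)),cv2.resize(b[50:300,190:440],(400,400))]));print(arm.get_obs()["wrist_force"])
```

```text
[ 0.33350267 -0.09956791 -0.17826956]
```

View pics/w2.png

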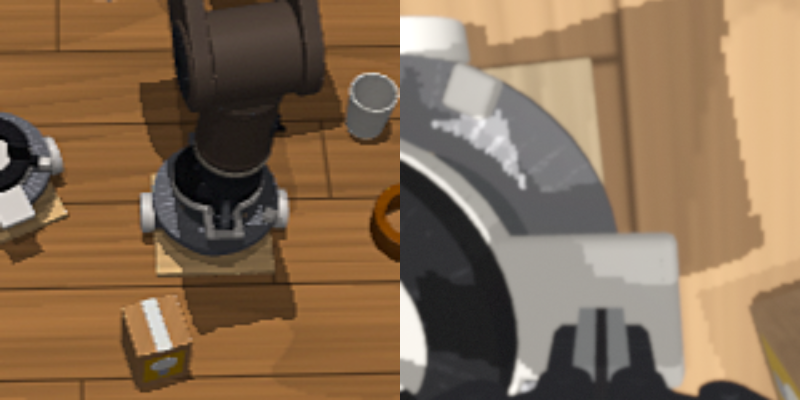

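The lid is following the fingers: the fingertips are on the lip, at about (600,330) in the right half. I'll keep pushing.

Request:
{"fn": "play_rows", "kwargs": {
  "motion": [0.001,0.012,0.035,0,0.001,0.011,0.035,0,0.001,0.005,0.031,0,0,0.005,0.031,0,0,0.003,0.022,0,0,0,0.02,0,0,0,0.015,0,0,0,0,0]
}}

```text
t: 5.08
eef_pos: [0.6655, 0.1386, 0.0993]
ee_rot: [[0.093, 0.996, 0.001], [0.996, -0.093, 0.0], [0.0, 0.001, -1.0]]
wrist_force: [-15.2, -3.1, 45.2]
finger_gap: -0.0004
finger_force: 22.3
```

Request:
{"fn": "play_rows", "kwargs": {
  "motion": [0,0,0,0,0,0,0,0,0,0,-0.1,0,0,0,-0.12,0,0,0,-0.12,0,0.03,-0.06,-0.12,0,0.03,-0.08,-0.1,0,0.03,-0.08,-0.1,0],
  "claw": -1
}}

```text
t: 5.75
eef_pos: [0.6013, 0.1717, 0.2953]
ee_rot: [[0.094, 0.996, 0.0], [0.996, -0.094, 0.0], [0.0, 0.0, -1.0]]
wrist_force: [0.3, 0.4, -0.3]
finger_gap: 0.0856
finger_force: 0.0
```

Request:
{"fn": "play_rows", "kwargs": {
  "motion": [0.04,-0.08,-0.1,0,0.03,-0.04,-0.05,0,0,0,0,0]
}}

```text
t: 6.0
eef_pos: [0.5674, 0.1979, 0.3432]
ee_rot: [[0.091, 0.996, 0.005], [0.996, -0.091, 0.002], [0.003, 0.005, -1.0]]
wrist_force: [1.1, 0.5, 0.7]
finger_gap: 0.0856
finger_force: 0.0
```

Run:
```python
from h import *
o=arm.get_obs(); im=arm.snapshot("wrist")[:,:,::-1]; cv2.imwrite("pics/w3.png",im); print(o["eef_pos"],np.degrees(np.arctan2(o["ee_rot"][1,0],o["ee_rot"][0,0])),o["finger_gap"])
cv2.imwrite("pics/top1.png",arm.snapshot("top")[:,:,::-1])
```

```text
[0.56735243 0.19793847 0.34321024] 84.76498238546762 0.08560809333593626
```

View pics/w3.png

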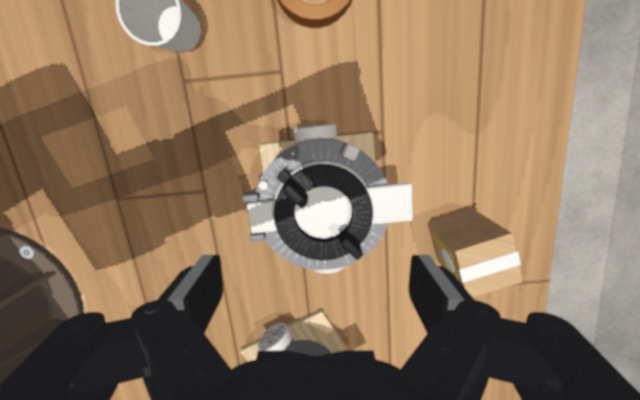

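The lid is shut. The white disc inside the collar is at (323,213), the locked mark at (351,152), the open stud near (263,186), and the wings at (293,187) with the pointer and (352,243).

```bash
cat > m.py <<'E'
from h import *
def meas(f,o):
    im=cv2.imread(f); w=cam("wrist",o); g=im.max(2)
    d=(g<60).astype(np.uint8); d[270:]=0
    n,l,st,ce=cv2.connectedComponentsWithStats(d)
    # black ring component around disc
    k=max(range(1,n),key=lambda i:st[i][4] if st[i][1]>100 else 0); print("ring",st[k],ce[k])
    ring=(l==k).astype(np.uint8)
    cs,h=cv2.findContours(ring,cv2.RETR_CCOMP,cv2.CHAIN_APPROX_NONE)
    ho=max([c for c,hh in zip(cs,h[0]) if hh[3]>=0],key=len)
    ex=max([c for c,hh in zip(cs,h[0]) if hh[3]<0],key=len)
    for c,z in((ho,.114),(ex,.114)):
        P=np.array([onz(w,u,v,z)[:2] for u,v in c[:,0]]); 
        m=np.ones(len(P),bool)
        for _ in range(15):
            A=np.c_[2*P[m],np.ones(m.sum())];s=np.linalg.lstsq(A,(P[m]**2).sum(1),rcond=None)[0];r=np.sqrt(s[2]+s[:2]@s[:2])
            e=abs(np.hypot(*(P-s[:2]).T)-r); m=e<max(.0025,np.median(e)*1.5)
        print("circle",s[:2],r,m.mean())
    return w
E
python3 - <<'E'
from m import *
o=arm.get_obs(); w=meas("pics/w3.png",o)
print("mark",onz(w,351,152,.103)); print("stud",onz(w,263,186,.09)); print("wing tops",onz(w,290,183,.146),onz(w,354,248,.146))
E
```

```text
ring [ 300  165   66   34 1183] [334.57227388 179.23161454]Traceback (most recent call last):
  File "<stdin>", line 2, in <module>
  File "m.py", line 10, in meas
    ho=max([c for c,hh in zip(cs,h[0]) if hh[3]>=0],key=len)
ValueError: max() iterable argument is empty
```

Run:
```python
from h import *
im=cv2.imread("pics/w3.png"); cv2.imwrite("pics/c3.png",cv2.resize(im[115:275,230:420],None,fx=3.75,fy=3.75,interpolation=cv2.INTER_CUBIC))
```

```text
(no output)
```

View pics/c3.png

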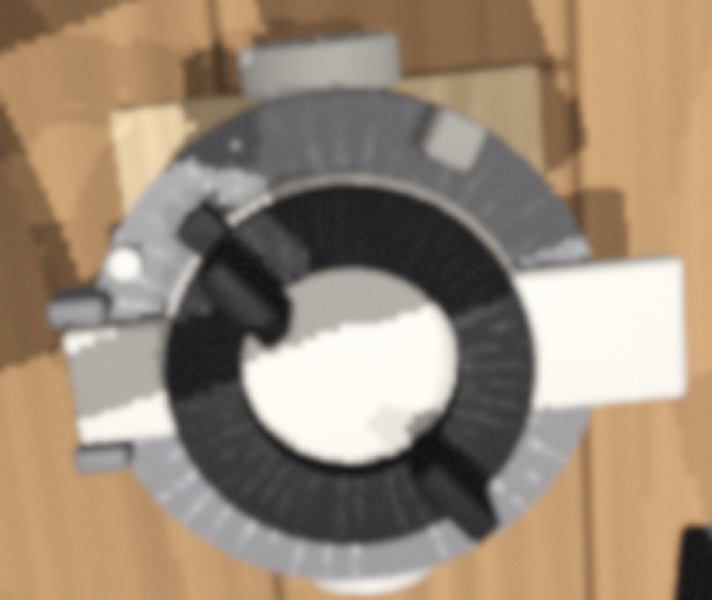

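The pointer is at (205,225) in the crop, somewhat clockwise of the stud at (123,263). The locked mark is at (455,138) and the ring centre at about (350,363).

Run:
```python
from h import *
w=cam("wrist"); g=lambda u,v,z:onz(w,u/3.75+230-.4,v/3.75+115-.4,z)[:2]
E=np.array([g(u,v,.114) for u,v in[(165,360),(535,360),(350,183),(350,544)]]);print(E,E.mean(0),(E[0]+E[1])/2,(E[2]+E[3])/2)
F=np.array([g(u,v,.087) for u,v in[(350,87),(592,280),(595,400),(105,265),(175,160),(140,460),(200,535),(500,545)]])
s=np.linalg.lstsq(np.c_[2*F,np.ones(8)],(F**2).sum(1),rcond=None)[0];print("flange",s[:2],np.sqrt(s[2]+s[:2]@s[:2]))
for c in(s[:2],E.mean(0)):
  for n,p in dict(mark=g(455,138,.103),stud=g(123,263,.09),pointer=g(203,226,.114),wing=g(240,290,.146),wing2=g(455,485,.146),lip=g(684,328,.1)).items():
    d=p-c;print(n,p,np.hypot(*d),np.degrees(np.arctan2(d[1],d[0])))
```

```text
[[0.51264177 0.15261948]
 [0.63229727 0.14157119]
 [0.57736811 0.20478479]
 [0.56687008 0.08143076]] [0.57229431 0.14510156] [0.57246952 0.14709534] [0.5721191  0.14310778]
flange [0.57316264 0.14127715] 0.08879093422557104
mark [0.61182467 0.21415393] 0.0824971370856714 62.053497913287735
stud [0.49895234 0.18058657] 0.08397856551638595 152.0896946138264
pointer [0.53022789 0.19546585] 0.0691361561679169 128.39045736251873
wing [0.54249173 0.18193931] 0.0509324632893637 127.02674203479953
wing2 [0.60116721 0.11456706] 0.03869993232647631 -43.644701885241744
lip [0.68464017 0.14343874] 0.11149848959197627 1.1108483974085184
mark [0.61182467 0.21415393] 0.07956682200227252 60.21018852646924
stud [0.49895234 0.18058657] 0.08147533914807693 154.180930807224
pointer [0.53022789 0.19546585] 0.06562122788953897 129.8700776886275
wing [0.54249173 0.18193931] 0.04738368356771296 128.97364049698103
wing2 [0.60116721 0.11456706] 0.04202380159006818 -46.60211695854619
lip [0.68464017 0.14343874] 0.11235816897439366 -0.8479655765037083
```

Request:
{"fn": "play_rows", "kwargs": {
  "motion": [-0.046,0.009,0.1,0,-0.046,0.009,0.1,0,-0.046,0.009,0.1,0,-0.046,0.008,0.1,0,0,0,0.1,0,0,0,0.1,0,0,0,0,0]
}}

```text
t: 6.68
eef_pos: [0.5699, 0.1381, 0.1522]
ee_rot: [[0.094, 0.996, -0.01], [0.996, -0.094, -0.002], [-0.003, -0.01, -1.0]]
wrist_force: [-1.2, -0.4, -0.5]
finger_gap: 0.0853
finger_force: 0.0
```

Request:
{"fn": "play_rows", "kwargs": {
  "motion": [0,0,0.085,0,0,0,0.085,0,0,0,0,0]
}}

```text
t: 6.93
eef_pos: [0.5713, 0.1391, 0.1044]
ee_rot: [[0.093, 0.996, -0.006], [0.996, -0.093, -0.001], [-0.002, -0.006, -1.0]]
wrist_force: [-1.0, -1.0, -0.5]
finger_gap: 0.0856
finger_force: 0.0
```

Request:
{"fn": "play_rows", "kwargs": {
  "motion": [0.01,0.005,-0.02,0,0,0,0,0.015,0,0,0,0.015,0,0,0,0.015,0,0,0,0.015,0,0,0,0.015,0,0,0,0.015,0,0,0,0]
}}

```text
t: 7.6
eef_pos: [0.5762, 0.1429, 0.1165]
ee_rot: [[0.616, 0.788, 0.002], [0.788, -0.616, 0.0], [0.001, 0.002, -1.0]]
wrist_force: [0.3, 0.5, 0.6]
finger_gap: 0.0854
finger_force: 0.1
```

Request:
{"fn": "play_rows", "kwargs": {
  "motion": [0,0,0,0.015,0,0,0,0.015,0,0,0,0.015,0,0,0,0.015,0,0,0,0.015,0,0,0,0]
}}

```text
t: 8.1
eef_pos: [0.5758, 0.1429, 0.1157]
ee_rot: [[0.905, 0.425, 0.001], [0.425, -0.905, 0.0], [0.001, 0.0, -1.0]]
wrist_force: [-1.9, -0.6, 0.9]
finger_gap: 0.0854
finger_force: 0.2
```

Run:
```python
from h import *
o=arm.get_obs(); im=arm.snapshot("wrist")[:,:,::-1]; b=arm.snapshot("top")[195:255,245:305,::-1]
print(o["eef_pos"],np.degrees(np.arctan2(o["ee_rot"][1,0],o["ee_rot"][0,0])),o["ft_torque"],o["joints"])
cv2.imwrite("pics/w4.png",np.hstack([cv2.resize(im[50:350,150:550],None,fx=1.2,fy=1.2),cv2.resize(b,(320,360))]))
```

```text
[0.57575495 0.14292044 0.11568005] 25.18004855703629 [-0.07093367  0.11833315  0.0430048 ] [ 1.10143866e+01  3.08720271e+01  1.05114243e+02 -2.97607550e-03
  4.39477506e+01  7.58364896e+01]
```

View pics/w4.png

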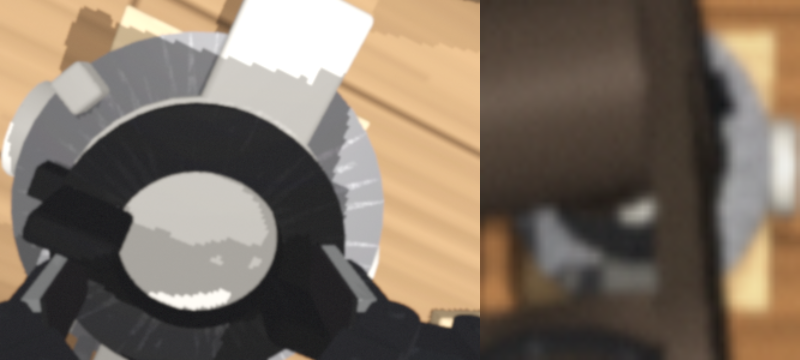

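The left finger bears on the pointer wing. In the crop, the pointer tip is at about (45,180) and the mark's top at (78,85). I'll compute the angle still to go.

```bash
cat > q.py <<'E'
from h import *
def ang(pts,c=(.5728,.142)):
    w=cam("wrist")
    for n,(u,v,z) in pts.items():
        p=onz(w,u/1.2+150-.1,v/1.2+50-.1,z)[:2]; d=p-c; print(n,p,np.hypot(*d),np.degrees(np.arctan2(d[1],d[0])))
E
python3 -c "
from q import *
ang(dict(mark=(78,84,.103),ptr_end_a=(40,163,.114),ptr_end_b=(28,192,.114),ringL=(345,230,.114),ringT=(195,102,.114),wingtop=(75,222,.146)))"
```

```text
mark [0.61496352 0.21426899] 0.08366940017296662 59.73965522985011
ptr_end_a [0.58260833 0.21423917] 0.07290199831854961 82.26790379273139
ptr_end_b [0.56935072 0.21467795] 0.07275975192393187 92.71720647193585
ringL [0.60950978 0.09308864] 0.061154956654918116 -53.11042320394432
ringT [0.62935338 0.17017329] 0.06318242812915764 26.481181089935983
wingtop [0.58209087 0.18912079] 0.048028002189742604 78.84599058799829
```

Request:
{"fn": "play_rows", "kwargs": {
  "motion": [0,0,0,0.012,0,0,0,0.012,0,0,0,0.012,0,0,0,0.012,0,0,0,0.012,0,0,0,0,0,0,0,0]
}}

```text
t: 8.78
eef_pos: [0.5756, 0.143, 0.1146]
ee_rot: [[0.998, 0.069, 0.001], [0.069, -0.998, 0.0], [0.001, -0.0, -1.0]]
wrist_force: [-1.3, 0.2, 1.0]
finger_gap: 0.0853
finger_force: 0.7
```

Run:
```python
from h import *
o=arm.get_obs(); im=arm.snapshot("wrist")[:,:,::-1]
print(o["eef_pos"],np.degrees(np.arctan2(o["ee_rot"][1,0],o["ee_rot"][0,0])))
cv2.imwrite("pics/w5.png",cv2.resize(im[50:350,150:550],None,fx=1.2,fy=1.2))
```

```text
[0.57558635 0.14295478 0.1145565 ] 3.9824812403813405
```

View pics/w5.png

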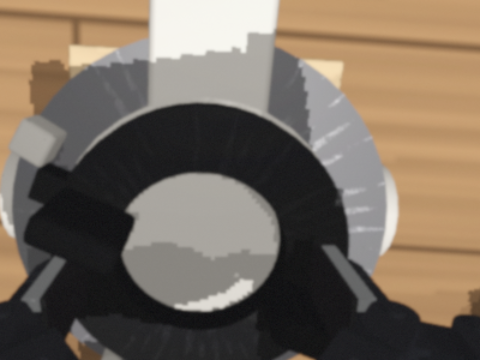

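This is the tenth and last view. The pointer end's corners are at (42,165) and (28,193), with the mark's top at about (37,139) just ahead of it.

```bash
python3 -c "
from q import *
ang(dict(mark=(37,139,.103),ptr_end_a=(42,165,.114),ptr_end_b=(28,193,.114),ringR=(348,235,.114),ringT=(200,102,.114),lipL=(151,20,.1),lipR=(279,20,.1)))
im=cv2.cvtColor(cv2.imread('pics/w5.png'),6)
for v in (152,160,168,176,184,192,200): print(v,im[v,8:72:4])
"
```

```text
mark [0.61511018 0.21129264] 0.08118879725682182 58.59170233360063
ptr_end_a [0.60736853 0.20531836] 0.0721401284714555 61.36775810457766
ptr_end_b [0.5956059  0.21132992] 0.07298456205505596 71.79151209797215
ringR [0.586565   0.08272209] 0.06085512569486972 -76.92696560922136
ringT [0.63529718 0.14642746] 0.0626538053506181 4.052210490229353
lipL [0.66340712 0.16702711] 0.09400003818327193 15.44098789224893
lipR [0.6667881  0.11849933] 0.09688160018120327 -14.038334480392527
152 [158 151 157 163 164 165 165 166 166 162 139 116 104  83  91  91]
160 [159 158 153  97 103 140 161 164 159 134 109  87  81  89  92  92]
168 [162 162 134  88  89  90  92  92  50  21  18  20  21  32  56  81]
176 [166 163 102  90  90  90  86  36  24  27  27  26  22  21  21  26]
184 [168 153  90  90  89  90  51  25  27  26  25  28  27  27  28  26]
192 [168 142  89  89  89  71  26  25  28  26  26  26  25  21  21  20]
200 [167 126  89  89  89  86  71  47  29  27  23  19  19  22  20  21]
```

Request:
{"fn": "play_rows", "kwargs": {
  "motion": [0,0,0,0.009,0,0,0,0.0085,0,0,0,0,0,0,0,0]
}}

```text
t: 9.17
eef_pos: [0.5755, 0.1429, 0.1142]
ee_rot: [[0.999, -0.042, 0.001], [-0.042, -0.999, 0.0], [0.001, -0.0, -1.0]]
wrist_force: [-2.0, -0.4, 0.8]
finger_gap: 0.0853
finger_force: 0.8
```

Request:
{"fn": "play_rows", "kwargs": {
  "motion": [0,0,0,0,0,0,0,-0.01,0,0,0,-0.01,0,0,-0.08,0,0,0,-0.1,0,0,0,-0.1,0,0,0,-0.1,0,0,0,-0.1,0]
}}

```text
t: 9.83
eef_pos: [0.5753, 0.1428, 0.2596]
ee_rot: [[0.997, 0.082, 0.001], [0.082, -0.997, 0.0], [0.001, -0.0, -1.0]]
wrist_force: [0.8, -0.3, -0.7]
finger_gap: 0.0853
finger_force: 0.0
```

Request:
{"fn": "play_rows", "kwargs": {
  "motion": [0.05,0,-0.1,0,0.05,0,-0.1,0,0.05,0,-0.1,0,0,0,0,0,0,0,0,0]
}}

```text
t: 10.25
eef_pos: [0.6215, 0.1465, 0.3496]
ee_rot: [[0.997, 0.082, 0.004], [0.082, -0.997, 0.001], [0.004, -0.0, -1.0]]
wrist_force: [-0.3, -0.1, -0.9]
finger_gap: 0.0855
finger_force: 0.0
```

Run:
```python
from h import *
o=arm.get_obs(); im=arm.snapshot("wrist")[:,:,::-1]; cv2.imwrite("pics/w6.png",im)
print(o["eef_pos"],np.degrees(np.arctan2(o["ee_rot"][1,0],o["ee_rot"][0,0])))
w=cam("wrist",o);g=im.max(2)
# polar brightness map about the pot axis: rows radius, columns angle
for z,rs in((.103,(.076,.083,.089)),(.114,(.066,.069,.072))):
  for r in rs:
    print(z,r,[int(g[int(round(v)),int(round(u))]) for u,v in(proj(w,(.5728+r*np.cos(a),.142+r*np.sin(a),z)) for a in np.radians(range(44,82,1)))])
```

```text
[0.62148079 0.14645887 0.34957782] 4.677351613391205
0.103 0.076 [100, 101, 103, 103, 99, 100, 98, 99, 106, 111, 128, 148, 148, 160, 150, 156, 161, 150, 156, 156, 162, 149, 144, 134, 164, 173, 167, 167, 165, 165, 167, 170, 169, 168, 163, 163, 163, 168]
0.103 0.083 [101, 100, 102, 105, 102, 100, 100, 98, 99, 112, 128, 148, 167, 175, 176, 176, 175, 175, 175, 174, 170, 160, 122, 105, 101, 112, 133, 156, 163, 164, 164, 158, 162, 160, 147, 113, 107, 106]
0.103 0.089 [130, 131, 113, 115, 116, 138, 139, 131, 113, 109, 122, 138, 154, 167, 171, 169, 166, 170, 167, 171, 168, 159, 151, 148, 142, 149, 145, 158, 154, 150, 164, 163, 160, 170, 170, 169, 179, 177]
0.114 0.066 [120, 118, 106, 116, 114, 103, 113, 115, 108, 108, 83, 57, 42, 31, 30, 30, 32, 32, 28, 30, 30, 32, 49, 70, 125, 125, 152, 175, 190, 197, 183, 183, 172, 167, 173, 188, 195, 185]
0.114 0.069 [101, 101, 101, 100, 99, 99, 100, 106, 107, 107, 91, 72, 36, 36, 28, 29, 31, 32, 32, 30, 33, 31, 47, 76, 96, 133, 162, 169, 178, 183, 180, 172, 164, 164, 166, 172, 180, 188]
0.114 0.072 [99, 99, 100, 100, 98, 99, 101, 102, 105, 104, 86, 86, 57, 46, 34, 41, 41, 47, 36, 43, 39, 59, 54, 109, 109, 153, 163, 166, 170, 174, 174, 166, 165, 164, 165, 169, 180, 187]
```

Measured in this one picture, the pointer centre is about 61° and the locked mark about 60°, against a tolerance of ±4.6°. I'm handing the job in.

```bash
python3 -c "
from station import arm
print(arm.close_job())"
```

```text
the job is handed in; nothing more can be done
None
```

I pushed strainer A's lid shut against its stop and turned its collar to within about 1° of the locked mark (tolerance 4.6°), touching nothing else; the job is handed in, but no verdict came back.

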